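Stack a keyed battery pack and its cap on the test dock

ROBOT

A 7-joint arm with a two-finger parallel gripper is mounted at the origin on the work surface. World frame = base frame: x ahead of the robot, y to its left, z up, the work surface at z = 0. Lengths are in mm, angles in rad, forces in N, time in s.
With the tool pointing down it reaches from about 400 to 875 mm from the base axis. Payload 19.3 kg.
Tool frame: the origin (TCP) lies on the centre line of the jaws, within the pads' length; the fingertips stand 25 mm ahead of it and the grasp point (between the pads) lies 6 mm ahead of it; z points along the fingers, y is the direction in which the jaws open and shut (so a half turn about z gives the same grasp; the last joint's range is limited). The gripper opens to 85 mm and grips with 20 to 120 N. Pads are 22 mm wide; open, the fingers measure 114 mm over their backs; the gripper's body (76 mm by 85 mm) begins 54 mm behind the grasp point. The pads swing forward as they close: fully open they stand 13 mm farther back than shut.
Start: joints at [1.169, 0.521, -0.036, 1.599, 0.021, 1.021, -0.113], TCP at [203.563, -590.912, 256.291] pointing down, gripper open.
Joint ranges: [-2.91, 2.91], [-0.3, 2.13], [-1.5, 1.42], [0.17, 2.43], [-1.26, 4.41], [0.16, 1.93], [-2.52, 2.52]. Speed limits (rad/s): [1.89, 1.89, 2.39, 2.39, 3.01, 3.01, 3.01].

INTERFACE

Orientations are given as a unit quaternion [x, y, z, w].
In Python, from plant import arm, command_gripper, optics, ticket gives the robot as it stands. The module is installed in compiled form; this text tells all that it offers. Calls block until the motion is done:
- arm.move_to(position, orientation): joint-space move of the TCP to a pose.
- arm.line_to(position, rot=None, max_speed=150, stop_force=None): straight line of the TCP; rot=None keeps the orientation; max_speed is the mean speed in mm/s. With stop_force (N) it stops when the force on the tool has changed by that much, and returns True; else False.
- arm.movej(angles): joint-space move.
- command_gripper(opening): opening from 0.0 (shut) to 1.0 (fully open); the grip force is fixed at half the most; returns when the fingers have stopped.
- arm.hold(seconds).
- arm.ik(position, orientation): joint angles nearest the present ones, or None.
- optics.get_image(name): name is "side" or "top" or "wrist"; returns (picture, depth): 480x640x3 uint8, red, green, blue; 480x640 float32, mm along the optical axis (not along the pixel's ray), 0 where there is no reading.
- optics.get_calibration(name): a dict with "intrinsics" (3x3 intrinsics, pixels), "k1" (the pictures are not rectified: a ray, as slopes to the right and down, at radius r is drawn at 1 + k1 r^2 times it, then the intrinsics apply), "R" (3x3) and "t" (3): a world point X has camera coordinates R X + t; the wrist camera has in their place "hand_eye" (4x4, takes a point from camera to tool coordinates, whose origin is the TCP and whose axes are the flange's). Camera axes: x right, y down, z forward; pixel columns grow to the right and rows downward; lengths in mm; the calibration is good to about 2 mm. A picture is of the moment at which its call begins: read the wrist's pose just before it. get_calibration takes no time and is no camera call.
A pose or a line that the arm cannot do raises arm.Unreachable and nothing moves.
- ticket.hand_in(): hands the job in, once; it reports no verdict.
Readings, each from a call of its own:
- arm.current_clock(): time.
- arm.current_joint_positions(): joint angles.
- arm.current_dq(): joint speeds.
- arm.current_tau(): joint torques, N m.
- arm.current_ee_pos(): TCP position.
- arm.current_orientation(): TCP orientation.
- arm.current_contact_force(): force on the tool from outside, world axes, zero at the start.
- arm.current_torque(): the same for the moment, N m.
- arm.current_width(): opening from 0.0 (shut) to 1.0 (fully open).
Only numpy, scipy, OpenCV 4.12 (cv2) and the standard library are available. Lean on these libraries where they do the work, as an engineer would, in place of code of your own. Each camera call takes 0.05 s, during which the arm holds its last target.

TASK

Seat the blue-ended battery pack on the grey test dock, then seat the white cap on that pack, each with its blue end over the blue end below, lined up squarely, so that its lug drops fully into the notch and it sits flat. Leave the yellow-ended pack where it is: its lug does not fit the dock.

Things in the scene. Friction and masses are not known exactly. Their poses are not given: they have to be found in the camera images.
- dock: Low grey test dock fixed to the bench, 150 (x) x 100 (y) x 34 mm high, turned up to 17 degrees. Origin: centre of its underside, on the bench; z up, +x to its blue end. In its flat top one rectangular notch, 70 (x) x 52 (y) mm, 14 deep, centred at x = -20 mm. Seated pack: origin 22 mm straight above the dock's, x axes the same way, 10 mm play all round.
- pack: Loose black pack with a blue end, 0.5 kg. Body 120 (x) x 62 (y) mm, z = 12 to 62; lug below it 50 x 32 x 12 mm at x = -20, on which it stands. Origin under the body's centre, level with the lug's underside; z up, +x to the blue end. Mass centre x = -15. Top notch as the dock's, at x = -20. Grip across the 62 mm near x = -15, fingertips above z = 15 to clear the dock.
- cap: Loose white cap with a blue end, 0.2 kg. Plate 120 (x) x 62 (y) mm, z = 12 to 24; lug below as the pack's, at x = -20. Origin under the plate's centre, level with the lug's underside; z up, +x to the blue end. Grip rib on top 60 (x) x 22 (y) mm, centred x = -15, z = 24 to 54: pinch across y. Seated: origin 50 mm straight above the pack's, x axes the same way.
- other_pack: Wrong pack: same body and axes, but a yellow end and a lug 100 x 32 mm, too long for the notch. Loose, standing on the bench; leave it alone. The two packs and the cap stand left near, left far and right of the dock, in any order, each turned up to 20 degrees, blue or yellow end away from the robot.
There are look-alikes about, which are no part of the job. Leave any purple, red or turquoise look-alike of the cap alone.

How it is judged (in metres and radians):
On the way:
1. the blue-ended pack is seated on the dock, its lug down in the notch (horizontal distance between pack and dock below 0.018 m and angle between the x axis of pack and the x axis of dock, either way round below 0.26 rad and z of pack in the frame of dock between 0.016 and 0.027 m and angle between pack's own z axis and vertical below 0.1 rad), for 0.2 s.
At the end, for the whole second after the job is handed in: Pack flat on the dock, lug in the notch (origin 16 to 27 mm above the dock's); cap flat on that pack, lug in its notch (44 to 55 mm above the pack's); each within 18 mm sideways and 15 degrees of the part below, blue end over blue end, within 5.7 degrees of level; both at rest (all of step 1 and horizontal distance between cap and pack below 0.018 m and angle between the x axis of cap and the x axis of pack, either way round below 0.26 rad and z of cap in the frame of pack between 0.044 and 0.055 m and angle between cap's own z axis and vertical below 0.1 rad and linear speed of each of pack, cap below 0.02 m/s and angular speed of each of pack, cap below 0.15 rad/s); the robot touches nothing.
It fails at once if the yellow-ended pack is moved by more than 40 mm (distance of other_pack from where it was at the start of the episode above 0.04 m).
It also fails if it takes over 69 s, if anything falls off the work surface, if the arm or the gripper's body presses on something with over 40 N, if the wrist force passes 120 N, or if a joint passes its speed limit or range.

## Working session

There is one attempt and no reset: what is moved stays moved. The work goes in short steps, each a Python script; the robot and the scene stay as the last script left them, time stands still between calls to the robot, and variables do not carry over. Pictures are saved under pics/ and viewed, and the job is handed in when it is done.

```bash
mkdir -p pics; python3 - <<'E'
from plant import arm, optics
import cv2, numpy as np
for n in ("top","side"):
    p,d=optics.get_image(n); cv2.imwrite(f"pics/{n}0.png",p[:,:,::-1]); np.savez(f"{n}0.npz",p=p,d=d)
    c=optics.get_calibration(n); print(n,c); print((d>0).mean())
print(optics.get_calibration("wrist"))
print(arm.current_clock(),arm.current_orientation(),arm.current_width())
E
```

```text
top {'intrinsics': array([[514.12131383,   0.        , 315.90966225],
       [  0.        , 514.12131383, 246.71297008],
       [  0.        ,   0.        ,   1.        ]]), 'k1': -0.04684890372657581, 'R': array([[ 0.02784718, -0.99956508,  0.00970465],
       [-0.99681122, -0.02849411, -0.07453505],
       [ 0.07477916, -0.00759811, -0.99717117]]), 't': array([-76.55649256, 430.45076922, 897.36116953])}
0.996142578125
side {'intrinsics': array([[528.03194655,   0.        , 312.94705889],
       [  0.        , 528.03194655, 236.83125878],
       [  0.        ,   0.        ,   1.        ]]), 'k1': -0.069835177487504, 'R': array([[-0.8535294 , -0.52101303, -0.00574413],
       [-0.3268131 ,  0.54390993, -0.77288756],
       [ 0.40580878, -0.657805  , -0.634517  ]]), 't': array([329.34135461, 183.32249797, 967.86012867])}
0.9957877604166666
{'intrinsics': array([[351.67175739,   0.        , 322.08913801],
       [  0.        , 351.67175739, 244.076873  ],
       [  0.        ,   0.        ,   1.        ]]), 'k1': -0.06306807944921566, 'hand_eye': array([[ 6.51895848e-04, -9.52791418e-01, -3.03624915e-01,
         7.75624818e+01],
       [ 9.99999785e-01,  6.00202916e-04,  2.63573630e-04,
        -1.00732105e+00],
       [-6.88941328e-05, -3.03625022e-01,  9.52791604e-01,
        -1.16911071e+02],
       [ 0.00000000e+00,  0.00000000e+00,  0.00000000e+00,
         1.00000000e+00]])}
0.1 [ 9.86275024e-01  1.65109944e-01 -1.29250605e-04 -5.16100938e-04] 1.0008870735307867
```

View pics/top0.png

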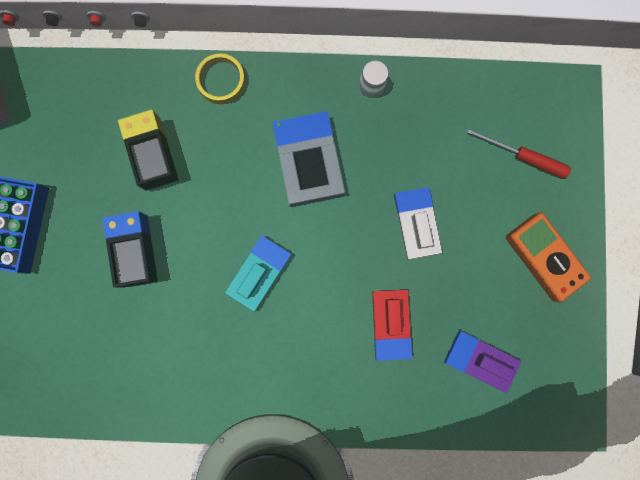

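View pics/side0.png

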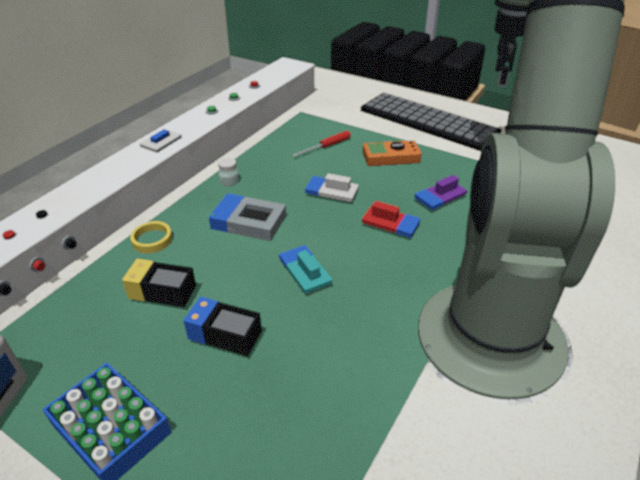

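```bash
cat > h.py <<'E'
import cv2, numpy as np
from plant import arm, optics, command_gripper
def cast(cal,R,t,uv,h):
    """pixels -> world points on plane z=h"""
    n=cv2.undistortPoints(np.float64(uv).reshape(-1,1,2),cal["intrinsics"],np.array([cal["k1"],0,0,0,0.])).reshape(-1,2)
    d=np.c_[n,np.ones(len(n))]@R; o=-R.T@t
    return o+d*((h-o[2])/d[:,2])[:,None]
def zmap(cal,R,t,D):
    H,W=D.shape; u,v=np.meshgrid(np.arange(W),np.arange(H))
    n=cv2.undistortPoints(np.stack([u,v],-1).reshape(-1,1,2).astype(float),cal["intrinsics"],np.array([cal["k1"],0,0,0,0.])).reshape(-1,2)
    X=(np.c_[n,np.ones(len(n))]*D.reshape(-1,1)-t)@R
    return X.reshape(H,W,3)
def blob(mask,seed=None):
    mask=cv2.morphologyEx(mask.astype(np.uint8),cv2.MORPH_OPEN,np.ones((3,3)))
    c,_=cv2.findContours(mask,cv2.RETR_EXTERNAL,cv2.CHAIN_APPROX_NONE)
    return max(c,key=cv2.contourArea).reshape(-1,2)
def locate(p,D,cal,R,t,roi,h,endcol,tol=6):
    """roi x0,y0,x1,y1; top plane height h; returns centre xy, yaw, (L,W)"""
    X=zmap(cal,R,t,D); z=X[...,2]
    m=np.zeros(z.shape,bool); x0,y0,x1,y1=roi; m[y0:y1,x0:x1]=1
    hsv=cv2.cvtColor(p,cv2.COLOR_RGB2HSV)
    m&=(np.abs(z-h)<tol)&(D>0)
    c=blob(m)
    P=cast(cal,R,t,c,h)[:,:2].astype(np.float32)
    (cx,cy),(w,l),a=cv2.minAreaRect(P)
    a=np.radians(a); 
    if w<l: a+=np.pi/2; w,l=l,w
    lo,hi={'b':(105,130),'y':(20,35)}[endcol]
    bm=m&(hsv[...,0]>=lo)&(hsv[...,0]<=hi)&(hsv[...,1]>120)
    v,u=np.nonzero(bm); B=cast(cal,R,t,np.c_[u,v],h)[:,:2].mean(0)-[cx,cy]
    if B@[np.cos(a),np.sin(a)]<0: a+=np.pi
    a=(a+np.pi)%(2*np.pi)-np.pi
    zz=z[m]
    return np.array([cx,cy]),a,(w,l),len(c),np.median(zz),B
E
python3 - <<'E'
from h import *
f=np.load("top0.npz");p,D=f['p'],f['d'];c=optics.get_calibration("top")
for n,roi,h,e in [("pack",(85,195,175,305),62,'b'),("other",(100,95,195,200),62,'y'),("dock",(260,100,360,215),34,'b'),("cap",(385,180,450,270),24,'b')]:
    print(n,locate(p,D,c,c["R"],c["t"],roi,h,e,tol=8))
E
```

```text
pack (array([416.78103638, 257.76965332]), np.float64(0.21348037449556712), (121.6978759765625, 64.4511947631836), 308, np.float64(62.027859409093445), array([40.21397574,  8.691091  ]))
other (array([592.25701904, 235.46768188]), np.float64(0.32825098279297027), (124.39124298095703, 65.55345916748047), 204, np.float64(61.8455107962136), array([40.68227113, 13.88611626]))
dock (array([589.3949585 , -45.26259613]), np.float64(0.2305612405818196), (150.94021606445312, 100.45557403564453), 279, np.float64(33.94171716268248), array([51.95347114, 10.90233748]))
cap (array([ 480.23736572, -243.54055786]), np.float64(0.20658624938167902), (120.58588409423828, 64.5506362915039), 201, np.float64(23.891723419032296), array([41.18795187,  8.03538989]))
```

```bash
cat >> h.py <<'E'
def q(a): return [np.cos(a/2),np.sin(a/2),0,0]
def off(c,a,dx,dy=0): return np.array(c)+[dx*np.cos(a)-dy*np.sin(a),dx*np.sin(a)+dy*np.cos(a)]
PACK=([416.8,257.8],.2135); DOCK=([589.4,-45.3],.225); CAP=([480.2,-243.5],.204)
def save(name,n):
    p,d=optics.get_image(name); cv2.imwrite(f"pics/{n}.png",p[:,:,::-1]); np.savez(f"{n}.npz",p=p,d=d); return p,d
E
python3 - <<'E'
from h import *
g=off(*PACK,-15); a=PACK[1]
for b in (a,a+np.pi,a-np.pi): print(b,arm.ik([*g,200],q(b)))
arm.move_to([*g,180],q(a)); print(arm.current_clock(),arm.current_joint_positions())
print(arm.line_to([*g,47],stop_force=8,max_speed=100),arm.current_ee_pos(),arm.current_contact_force(),arm.current_clock())
save("top","top1");save("wrist","wr1")
E
```

```text
0.2135 [-0.66002566  0.36680107 -0.03648369  2.03775319  0.0194578   0.73735541
 -2.06578514]
3.355092653589793 [ 0.08539374  0.5501505  -1.03500941  2.00281578  0.59628891  0.92816039
  0.52094467]
-2.9280926535897933 [ 0.08539374  0.5501505  -1.03500941  2.00281578  0.59628891  0.92816039
  0.52094467]
3.1583 [-0.659381    0.39887483 -0.03611575  2.05506107  0.02234957  0.68789899
 -2.0681186 ]
False [402.38480428 254.77802851  47.45251844] [ 0.05550358 -1.00222992  0.10071213] 4.6417
```

View pics/top1.png

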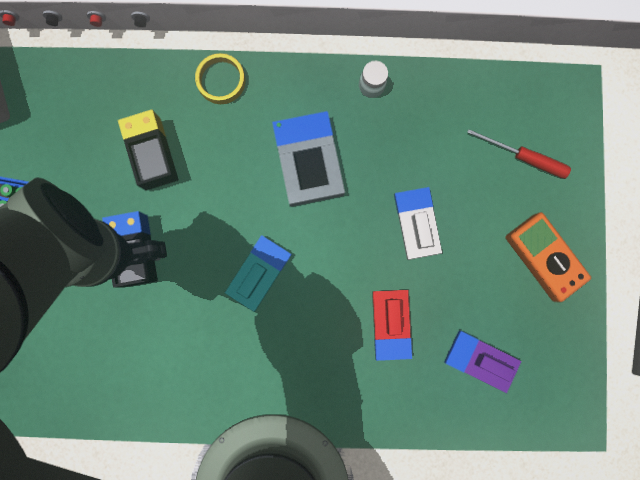

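View pics/wr1.png

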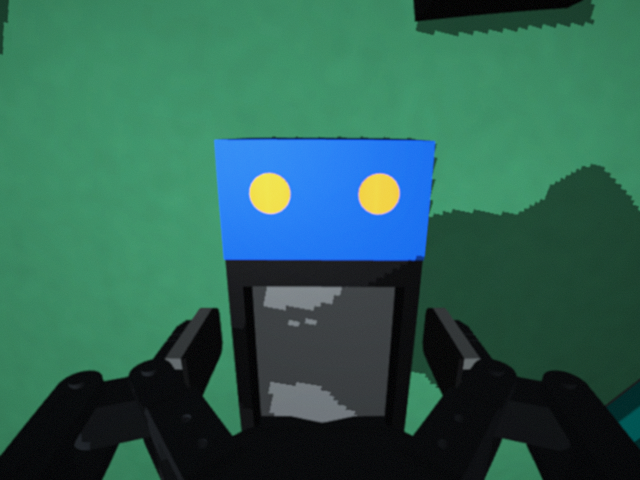

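The wrist view shows the pack square between the open jaws: its blue end spans columns 215–435, and the fingers are clear on both sides (220 and 425). Gripping now.

```bash
python3 - <<'E'
from h import *
command_gripper(0.0); print(arm.current_width(),arm.current_contact_force())
p0=arm.current_ee_pos()
arm.line_to([p0[0],p0[1],170],max_speed=120); print(arm.current_contact_force(),arm.current_width())
g=off(*off(DOCK[0],DOCK[1],0) [None][0:1],DOCK[1],-15) if False else off(DOCK[0],DOCK[1],-15)
arm.line_to([*g,170],q(DOCK[1]),max_speed=200)
arm.line_to([*g,105],max_speed=120)
arm.hold(.2)
print(arm.current_ee_pos(),arm.current_orientation(),arm.current_clock(),arm.current_contact_force())
save("top","top2");save("wrist","wr2");save("side","side2")
E
```

```text
0.7216403932693677 [-1.91052907 -1.56737098 10.49848157]
[-0.07880889  0.03418507 -6.24644441] 0.7200773837325166
[575.1913806  -48.66816706 105.7836506 ] [9.93681146e-01 1.12238006e-01 6.34931698e-04 7.87937503e-05] 9.05 [-0.25633066 -0.17705503 -6.23619128]
```

View pics/wr2.png

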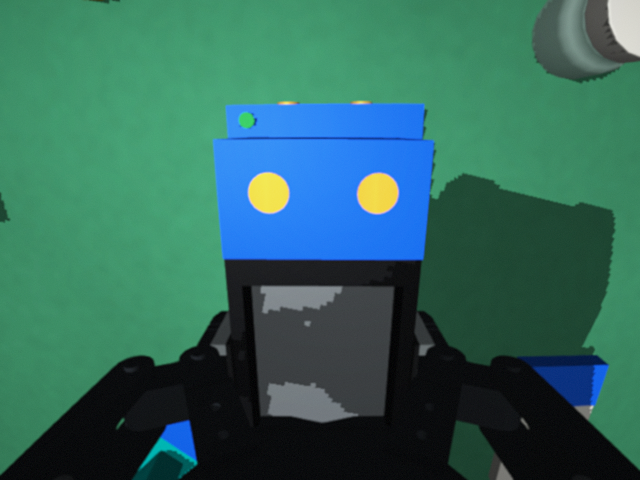

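View pics/side2.png

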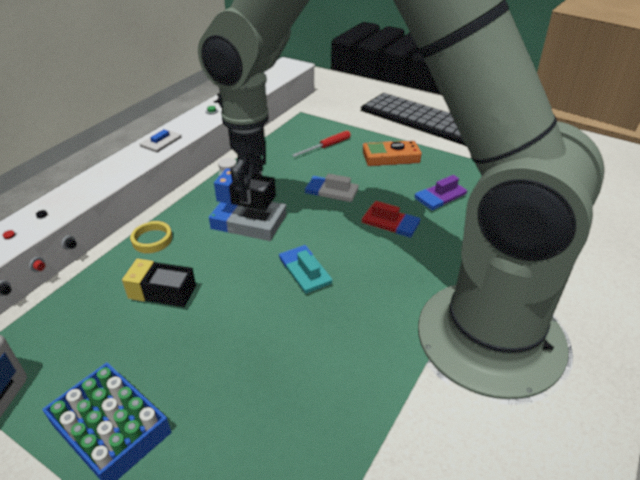

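View pics/top2.png

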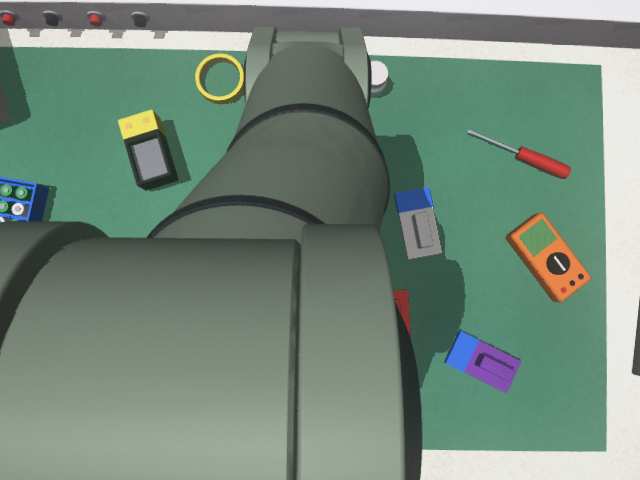

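The wrist view shows the pack unshifted in the jaws (blue end in columns 215–434). The dock's blue end is centred beneath it at columns 227–425, so the two are aligned to about 1 mm. Lowering now.

```bash
python3 - <<'E'
from h import *
p0=arm.current_ee_pos()
s=arm.line_to([p0[0],p0[1],69.5],max_speed=50,stop_force=8)
print(s,arm.current_ee_pos(),arm.current_contact_force(),arm.current_clock())
save("wrist","wr3");save("side","side3")
E
```

```text
True [574.4261786  -48.64102639  69.47759737] [-1.17429992  0.07264779 10.12189279] 9.8833
```

View pics/side3.png

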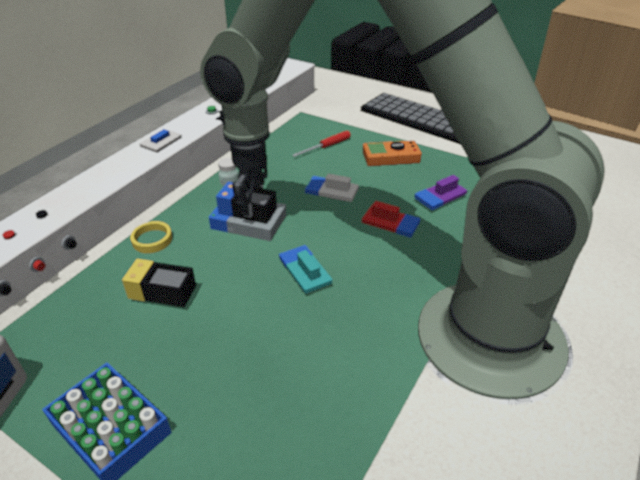

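Contact came at z = 69.5, exactly the seated height. Next I release, retreat, move over the cap and measure from the top view.

```bash
python3 - <<'E'
from h import *
command_gripper(1.0); p0=arm.current_ee_pos()
arm.line_to([p0[0],p0[1],180],max_speed=150)
g=off(*CAP,-15); a=CAP[1]
print(arm.ik([*g,180],q(a)))
arm.move_to([*g,180],q(a)); print(arm.current_joint_positions(),arm.current_clock())
p,D=save("top","top4")
c=optics.get_calibration("top")
print(locate(p,D,c,c["R"],c["t"],(255,80,370,220),84,'b',8))
save("wrist","wr4")
E
```

```text
[ 0.36438593  0.46852925  0.01348737  1.93177519 -0.00901914  0.74134512
 -0.98372412]
[ 0.36378105  0.46925701  0.01259357  1.93150147 -0.00920548  0.74123431
 -0.98437435] 12.1417
(array([587.53143311, -44.09095383]), np.float64(0.22168509111615364), (120.82466125488281, 62.563011169433594), 350, np.float64(83.82545305177909), array([40.23865533,  9.16363297]))
```

View pics/top4.png

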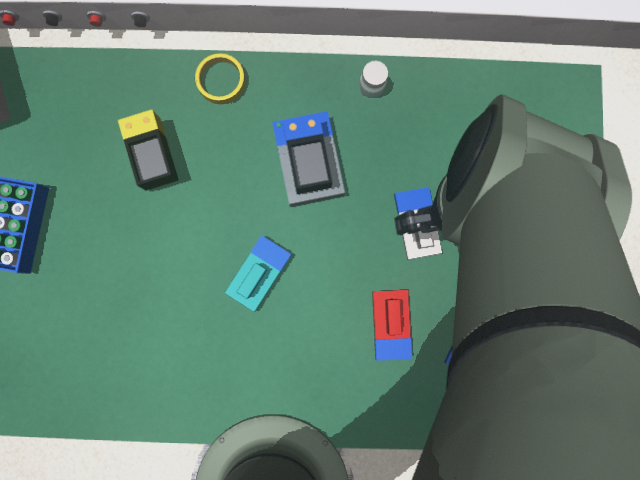

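View pics/wr4.png

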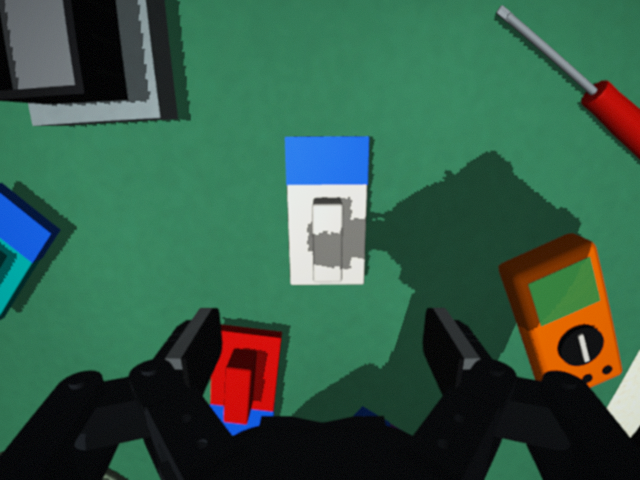

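The top view shows the pack flat on the dock with its top at 84 mm, about 2 mm from the dock centre and with matching yaw. In the wrist view the cap spans columns 285–370, slightly right of the jaw centre, so I'm refining its position from that view.

```bash
python3 - <<'E'
from h import *
from scipy.spatial.transform import Rotation as Ro
f=np.load("wr4.npz");p,D=f['p'],f['d'];c=optics.get_calibration("wrist")
T=np.eye(4);T[:3,:3]=Ro.from_quat(arm.current_orientation()).as_matrix();T[:3,3]=arm.current_ee_pos()
M=np.linalg.inv(T@c["hand_eye"])
print(T[:3,3])
r=(270,120,385,300)
print(locate(p,D,c,M[:3,:3],M[:3,3],r,24,'b',7))
# rib top, z=54
X=zmap(c,M[:3,:3],M[:3,3],D);m=np.zeros(D.shape,bool);m[120:300,270:385]=1;m&=abs(X[...,2]-54)<7
P=cast(c,M[:3,:3],M[:3,3],blob(m),54)[:,:2].astype(np.float32);print(cv2.minAreaRect(P), off(*CAP,-15))
E
```

```text
[ 466.3589817  -245.31282946  179.75732038]
(array([ 481.51879883, -244.98738098]), np.float64(0.21940178002130395), (120.2989273071289, 62.00792694091797), 457, np.float64(23.536577715350667), array([41.48564218,  9.35790327]))
((467.5989990234375, -248.0172576904297), (59.29771041870117, 21.695934295654297), 12.193522453308105) [ 465.51103907 -246.53881996]
```

```bash
python3 - <<'E'
from h import *
a=.214; g=[466.8,-247.7]
arm.line_to([*g,120],q(a),max_speed=120)
s=arm.line_to([*g,54],max_speed=80,stop_force=8); print(s,arm.current_ee_pos(),arm.current_contact_force())
if not s:
    command_gripper(0.0); print(arm.current_width(),arm.current_contact_force(),arm.current_ee_pos(),arm.current_clock())
    arm.line_to([*g,200],max_speed=120); print(arm.current_width(),arm.current_contact_force())
    arm.hold(.1);print(arm.current_ee_pos());save("wrist","wr5"); save("side","side5")
E
```

```text
False [ 467.03118603 -247.84671896   54.40281895] [ 0.90551789  1.23223016 -0.44545942]
0.24711538658907722 [-1.13420707 -0.53568762  5.70847499] [ 466.84886367 -247.75012275   54.16350453] 14.4667
0.2493346309672064 [ 0.32772064 -0.23154374 -1.80110814]
[ 466.52621247 -247.55324998  199.36696461]
```

View pics/wr5.png

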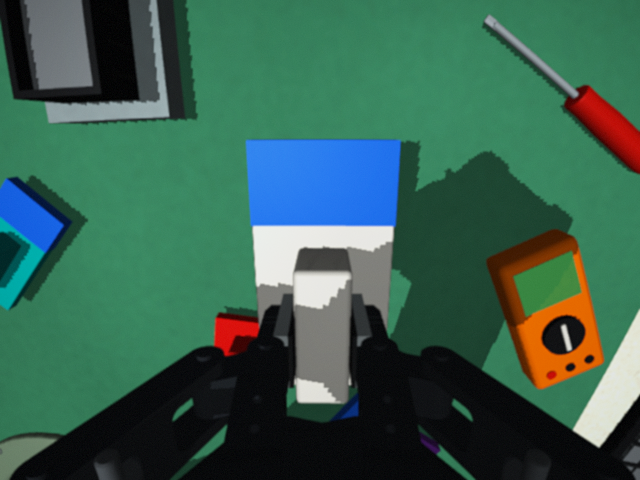

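View pics/side5.png

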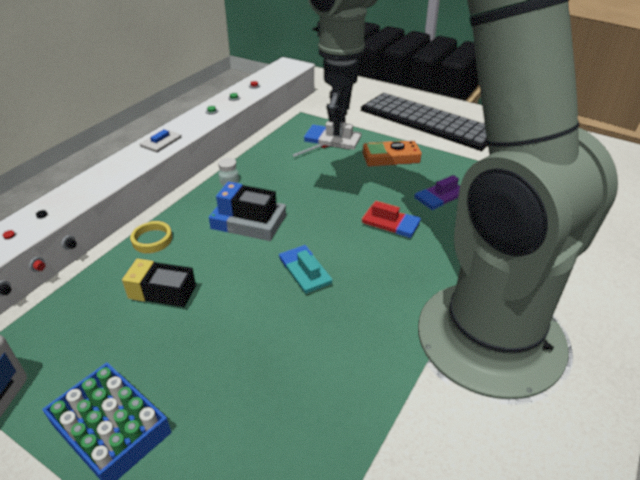

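The cap is held squarely: its blue end is in columns 247–400, centred on the jaws, and its far edge is level at row 140. Moving it over the pack.

```bash
python3 - <<'E'
from h import *
a=.222; g=off([587.5,-44.1],a,-14.5)
arm.line_to([*g,200],q(a),max_speed=180)
arm.line_to([*g,155],max_speed=100); arm.hold(.2)
print(arm.current_ee_pos(),g,arm.current_clock()); save("wrist","wr6")
E
```

```text
[573.66327101 -47.35663682 155.64962694] [573.35584394 -47.29262421] 18.2417
```

View pics/wr6.png

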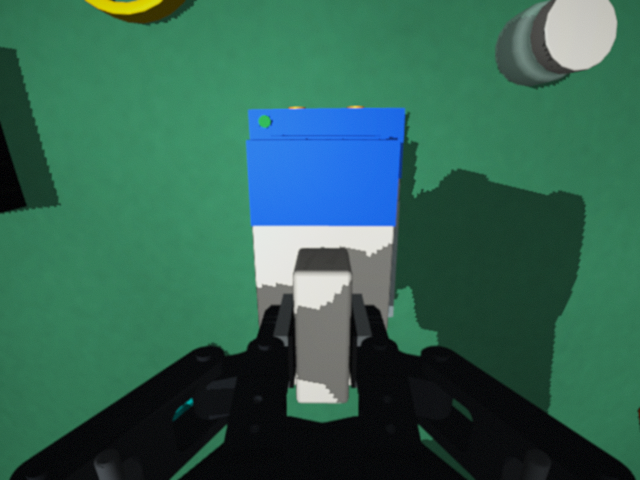

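The cap's blue end sits over the pack and dock, whose end is in columns 248–405; that leaves about 2 mm lateral offset, within the play. Lowering.

```bash
python3 - <<'E'
from h import *
p0=arm.current_ee_pos()
s=arm.line_to([p0[0],p0[1],126],max_speed=40,stop_force=6); print(s,arm.current_ee_pos(),arm.current_contact_force())
if arm.current_ee_pos()[2]<130:
    command_gripper(0.5); arm.hold(.1); p0=arm.current_ee_pos()
    arm.line_to([p0[0],p0[1],240],max_speed=120)
    p=arm.current_ee_pos(); save("wrist","wr7"); 
    arm.move_to([400,-380,280],q(.2)); p,D=save("top","top7"); save("side","side7")
    c=optics.get_calibration("top")
    print(locate(p,D,c,c["R"],c["t"],(255,70,370,220),96,'b',8))
    print(locate(p,D,c,c["R"],c["t"],(100,95,195,200),62,'y',8))
    print(arm.current_clock())
E
```

```text
True [573.25097259 -47.46191962 126.04526219] [ 0.6943633  -1.24090962  4.45228227]
(array([585.01641846, -42.80352783]), np.float64(0.22111842037045548), (121.32640075683594, 62.3694953918457), 209, np.float64(95.93630808426411), array([42.08197932,  9.0960847 ]))
(array([592.37750244, 235.50164795]), np.float64(0.3284081092972846), (124.1476058959961, 65.54963684082031), 330, np.float64(61.89855720513276), array([40.44469088, 13.84011614]))
22.0833
```

View pics/top7.png

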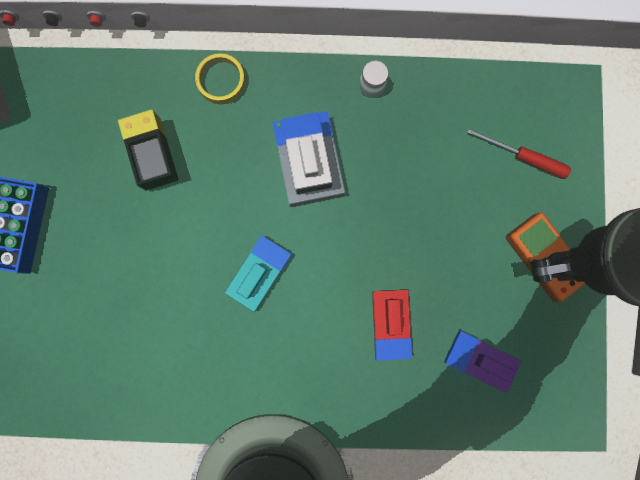

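View pics/side7.png

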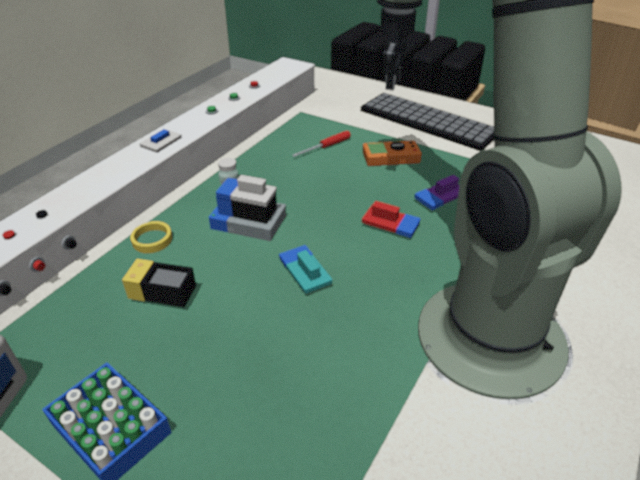

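The cap's plate top is at 95.9 mm against 96 expected, about 3 mm from the pack's centre and at the same yaw. The robot is clear and the yellow pack hasn't moved.

```bash
python3 -c "
from plant import ticket
print(ticket.hand_in())"
```

```text
the job is handed in; nothing more can be done
None
```

The blue-ended pack is seated on the dock, the white cap is seated on the pack, and I handed the job in at about 22 s of the 69 s limit. The hand-in gives no verdict, so these results rest on my own measurements.

| Check (top camera) | Measured | Target |
|---|---|---|
| Pack top height, measured before the cap went on | 83.8 mm | 84 mm |
| Pack offset from the dock | about 2 mm | under 18 mm |
| Pack yaw against the dock | within 0.01 rad | under 0.26 rad |
| Cap plate top height | 95.9 mm | 96 mm |
| Cap offset from the pack | about 3 mm | under 18 mm |
| Cap yaw against the pack | within 0.001 rad | under 0.26 rad |

- **Orientation:** both blue ends lie over the dock's blue end.
- **Other objects:** the yellow-ended pack measured within 0.2 mm of its starting position. The red, turquoise and purple look-alikes were not touched.
- **Robot:** the arm was clear of everything when I handed in.
- **Not measured:** I did not check tilt or speed at rest directly. The flat tops and matching heights suggest both parts are level and settled.

None of my checks failed. The only disagreement was the cap's position before gripping: the wrist and top views differed by about 2 mm, and I gripped close to the wrist reading.

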